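Hold the pump guard open for inspection

TASK

Take the red-headed interlock pin out of its black holder and push it fully home into the yellow socket on the pump, and let go of it. Only then raise the pump's clear hinged guard by its blue bar to 45 degrees and keep holding it there so that the rollers can be inspected: finish while still holding the guard open with the gripper, since it falls shut if let go. Leave the pin in, and do not disturb the bottle, the beaker and the screwdriver.

Things in the scene. Friction and masses are not known exactly. Their poses are not given: they have to be found in the camera images.
- pump: Fixed white bench pump, housing 220 (x) x 260 (y) x 80 mm high; origin at the centre of its underside, z up, its front panel faces its own -x. It stands turned up to 0.25 rad. On its deck (80 mm up): the roller head under the guard, centred at y = -40 mm, and the yellow socket block at y = +95 mm.
- socket_mouth (a point): Centre of the mouth of the round hole in the top of the yellow socket block (50 x 50 x 40 mm high, on the pump's deck at pump x -30, y +95; mouth 120 mm above the table). The hole goes straight down, 10 mm wide with a 2 mm chamfer at the mouth, 34 mm deep. Axes as the pump's, z up.
- guard (a joint): Opening angle of the guard in rad: 0 shut, 0.785 = 45 degrees, stop at 1.3. Clear plastic hood 170 x 130 x 36 mm, 0.2 to 0.4 kg, hinged along its far lower edge (axis parallel to the pump's y); its front edge rises. No stay, no catch and no spring: it falls shut from any angle by its own weight, and takes under 4 N at the bar to lift.
- guard_bar (a point): Middle of the blue round pull bar of the guard: 10 mm thick, 110 mm long along the pump's y, axis 40 mm above the hood's top, directly over its front edge (8 mm behind it), on two 10 mm posts 100 mm apart. Shut, it lies 159 mm above the table, 162 mm in front (pump -x) of the hinge line and 76 mm above it. Being round, it can turn between the fingers. The point moves, and its axes turn, with the guard.
- guard_hinge (a point): Middle of the guard's hinge line, fixed on the pump at pump x +85, y -40, 83 mm above the table; axes as the pump's, the hinge runs along y.
- pin: Loose interlock pin, 50 g, upright in the holder at the start. Origin at the centre of its lower end, z along it to the head. Steel shank 8 mm thick from 0 to 30 mm with a chamfered foot; steel collar 22 mm across from 30 to 33 mm; round red head 16 mm across from 33 to 73 mm to grip by. Fully home, the collar lies on the block's top.
- pin_tip (a point): Centre of the pin's lower end (same as its origin).
- holder: Fixed black block 64 x 64 x 40 mm high with a 10 mm hole in its middle, 34 mm deep, in which the pin stands with its collar on the block's top. Origin at the centre of its underside.
- bottle: Loose amber bottle with a blue cap, 68 mm wide, 150 mm high, origin at the centre of its underside. Leave alone.
- beaker: Loose glass beaker, 70 mm wide, 85 mm high, origin at the centre of its underside. Leave alone.
- screwdriver: Loose screwdriver lying on the table, about 200 mm long along its own x. Leave alone.

How it is judged (in metres and radians):
On the way:
1. the pin is fully home in the yellow socket and let go, the guard still shut (z of pin_tip in the frame of socket_mouth below -0.026 m and horizontal distance between pin_tip and socket_mouth below 0.004 m and angle between pin's own z axis and vertical below 0.1 rad and contact force between the fingers and pin below 0.1 N and value of joint guard below 0.08 rad), for 0.2 s.
At the end, for the whole second after the job is handed in: The fingers hold the guard still at 45 degrees (6 degrees either way) through the last second, nothing else propping it; the pin, let go, is home in the yellow socket (within 4 mm of full depth); bottle, beaker and screwdriver lie within 30 mm of their starts, the first two upright (value of joint guard between 0.68 and 0.89 rad and velocity of joint guard between -0.1 and 0.1 rad/s and contact force between the fingers and guard above 0.3 N and contact force between the fingers and pin below 0.1 N and contact force between each of pin, bottle, beaker, screwdriver and guard below 0.1 N and z of pin_tip in the frame of socket_mouth below -0.026 m and horizontal distance between pin_tip and socket_mouth below 0.004 m and angle between pin's own z axis and vertical below 0.1 rad and distance of each of bottle, beaker, screwdriver from where it was at the start of the episode below 0.03 m and angle between each of bottle, beaker's own z axis and vertical below 0.3 rad); the arm keeps its last pose, push and grip.
It fails at once if the guard is raised while the pin is not in the socket (value of joint guard above 0.12 rad and (z of pin_tip in the frame of socket_mouth above -0.02 m or horizontal distance between pin_tip and socket_mouth above 0.008 m)).
It fails at once if a bystander is pushed more than 30 mm or tipped (not (distance of bottle from where it was at the start of the episode below 0.03 m) or not (distance of beaker from where it was at the start of the episode below 0.03 m) or not (distance of screwdriver from where it was at the start of the episode below 0.03 m) or not (angle between bottle's own z axis and vertical below 0.3 rad) or not (angle between beaker's own z axis and vertical below 0.3 rad)).
It also fails if it takes over 59 s, if anything falls off the work surface, if the arm or the gripper's body presses on something with over 40 N, if the wrist force passes 120 N, or if a joint passes its speed limit or range.

ROBOT

A 6-joint arm with a two-finger parallel gripper is mounted at the origin on the work surface. World frame = base frame: x ahead of the robot, y to its left, z up, the work surface at z = 0. Lengths are in m, angles in degrees, forces in N, time in s.
With the tool pointing down it reaches from about 0.25 to 0.725 m from the base axis. Payload 9.7 kg.
Tool frame: the origin (TCP) lies midway between the tips of the shut fingers; the grasp point (between the pads) lies bot.hold_point_z behind it (bot.hold_point_z is the distance from the TCP to the grasp point, in m); z points along the fingers, y is the line along which they close (so a half turn about z gives the same grasp; the last joint's range is limited). The gripper opens to 85 mm and grips with 20 to 120 N. Pads are 22 mm wide; open, the fingers measure 114 mm over their backs; the gripper's body (76 mm by 85 mm) begins 54 mm behind the grasp point. The pads swing forward as they close: fully open they stand 13 mm farther back than shut.
Start: joints at [-77.235, 4.979, 10.078, 95.1, 0, 90], TCP at [0.122, -0.536, 0.231] pointing down, gripper open.
Joint ranges: [-179.16, 179.16], [-48.56, 103.87], [-65.8, 70.77], [-126.05, 130.52], [-82.76, 87.17], [-180, 180]. Speed limits (degrees/s): [127.2, 127.2, 147.25, 180, 180, 180].

INTERFACE

Orientations are given as [roll, pitch, yaw] about the fixed x, y, z axes, in that order (R = Rz(yaw) Ry(pitch) Rx(roll)).
In Python, from workcell import bot, camera, camera_model, ticket gives the robot as it stands.
- The arm moves only by the tool send_rows, never from a script. Its argument "targets" is text: rows parted by semicolons, each of 5 numbers parted by spaces: the shift along the tool's x, y, z in mm, then the turn about the tool's z in degrees, then the closure in counts, from 0 (fully open) to 255 (shut). A call has 1 to 20 rows; each row is the pose to reach, as a shift and turn from the pose commanded when the call began, along the tool's axes at that moment; what a row does not reach only later rows make up. A row lasts 1/8 s, in which the tool goes at most 62.5 mm and 10.7 degrees, less where a joint would pass 70% of its speed; a pose out of reach is approached as far as the arm can. A call with a gripper value outside its range is refused whole. The fingers move at their own pace and stop on an object; "newtons" is the grip in N (left out, the last holds). Time passes only in rows, so rows that repeat a pose let the fingers close. It gives the time, the measured TCP pose, the force, the opening and the grip force at its end, in the units of the state.
- bot.get_obs(): the state, without advancing time (a new reading comes with each control period).
- camera(name): name is "scene" or "side" or "wrist"; returns the picture (384x512x3 uint8, blue, green, red); there is no depth.
- camera_model(name): a dict with "K" (3x3 intrinsics, pixels), "dist_coeffs" ([k1, k2, p1, p2, k3] as OpenCV has them; the pictures are not rectified), "pose" (4x4, takes a point from camera to world coordinates); the wrist camera has in their place "T_tool_cam" (4x4, takes a point from camera to tool coordinates, whose origin is the TCP and whose axes are the flange's). Camera axes: x right, y down, z forward; pixel columns grow to the right and rows downward; lengths in m; the calibration is good to about 2 mm. A picture is of the moment at which its call begins: read the wrist's pose just before it. camera_model takes no time and is no camera call.
- ticket.job_done(): hands the job in; it is judged then, once.
The state is a dict: "time": time; "q": joint angles; "qd": joint speeds; "joint_efforts": joint torques, N m; "ee_pos": TCP position; "tcp_rot": TCP orientation; "wrist_force": force on the tool from outside, world axes, zero at the start; "torque": the same for the moment, N m; "opening": finger opening in m; "grasp_force": force on a finger pad.
Only numpy, scipy, OpenCV 4.12 (cv2) and the standard library are available. Lean on these libraries where they do the work, as an engineer would, in place of code of your own. Each camera call takes 0.05 s, during which the arm holds its last target. There are 200 camera calls.

## Working session

There is one attempt and no reset: what is moved stays moved. The work goes in short steps, Python scripts to look and compute and a tool call to move; the robot and the scene stay as the last step left them, time stands still between calls to the robot, and variables do not carry over. Pictures are saved under pics/ and viewed, at most 10 in all, crops included, and the job is handed in when it is done.

Besides the shell and the picture viewer there is one more tool, called after "Emit:" by a JSON object that holds its "name" and its "arguments", one argument or row to a line. send_rows: Moves the arm, as the interface text tells. Its arguments: {"type":"object","properties":{"targets":{"type":"string"},"newtons":{"type":"number"}},"required":["targets"]}

```bash
mkdir -p pics; ls
python3 - <<'E'
from workcell import bot,camera,camera_model
import cv2,numpy as np
o=bot.get_obs();print(o,bot.hold_point_z)
ims=[]
for n in("scene","side","wrist"):
    im=camera(n);cv2.imwrite(f"pics/{n}0.png",im);m=camera_model(n);print(n,{k:np.round(v,4).tolist() for k,v in m.items()})
E
```

```text
pics
{'time': 0.0, 'q': array([-7.72343066e+01,  5.01138950e+00,  1.00328496e+01,  9.50983345e+01,
       -8.50837983e-04,  9.00008288e+01]), 'qd': array([-0.02325409,  0.08148461, -0.08911076,  0.06115683, -0.10664258,
       -0.00096067]), 'joint_efforts': array([ 4.49500812e-04, -5.20383954e+01,  4.64807940e+01,  1.61785068e-02,
        1.93490723e-05,  8.82787901e-06]), 'ee_pos': array([ 0.12147565, -0.53618199,  0.23056591]), 'tcp_rot': array([-1.79923126e+02,  8.51949172e-04,  1.27648658e+01]), 'wrist_force': array([-0.2908339 , -0.44093359,  0.4742621 ]), 'torque': array([-0.05684316, -0.01454345,  0.01173541]), 'grasp_force': 0.0, 'opening': 0.08529129349290414} 0.0187
scene {'K': [[375.9227, 0.0, 259.9462], [0.0, 375.9227, 193.05], [0.0, 0.0, 1.0]], 'dist_coeffs': [0.0393, 0.0, 0.0, 0.0, 0.0], 'pose': [[-0.0615, 0.6695, -0.7403, 1.4165], [0.9978, 0.0238, -0.0614, 0.062], [-0.0235, -0.7424, -0.6695, 0.9155], [0.0, 0.0, 0.0, 1.0]]}
side {'K': [[381.7986, 0.0, 257.8642], [0.0, 381.7986, 190.4475], [0.0, 0.0, 1.0]], 'dist_coeffs': [-0.05, 0.0, 0.0, 0.0, 0.0], 'pose': [[0.9773, -0.1573, 0.1418, 0.4261], [-0.2118, -0.7211, 0.6596, -0.6367], [-0.0015, -0.6747, -0.7381, 0.8438], [0.0, 0.0, 0.0, 1.0]]}
wrist {'K': [[286.3373, 0.0, 254.0284], [0.0, 286.3373, 191.9062], [0.0, 0.0, 1.0]], 'dist_coeffs': [-0.0048, 0.0, 0.0, 0.0, 0.0], 'T_tool_cam': [[-0.0005, -0.96, -0.2801, 0.0714], [1.0, -0.0007, 0.0008, 0.0002], [-0.001, -0.2801, 0.96, -0.1433], [0.0, 0.0, 0.0, 1.0]]}
```

View pics/scene0.png

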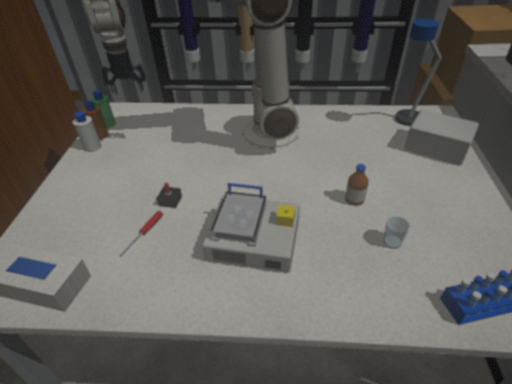

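View pics/side0.png

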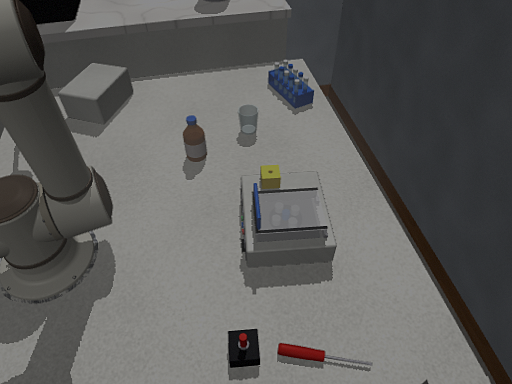

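The scene camera shows the pin at about (167,187), the yellow socket at (286,213) and the blue bar at (245,187). The side camera has them at (243,340), (270,175) and (256,207).

```bash
cat > h.py <<'E'
import cv2,numpy as np
from scipy.spatial.transform import Rotation as R
from workcell import bot,camera,camera_model
def pose(n,o=None):
    m=camera_model(n)
    if n!="wrist": return m,np.array(m["pose"])
    T=np.eye(4);T[:3,:3]=R.from_euler("xyz",o["tcp_rot"],degrees=True).as_matrix();T[:3,3]=o["ee_pos"]
    return m,T@np.array(m["T_tool_cam"])
def ray(n,uv,o=None):
    m,P=pose(n,o)
    p=cv2.undistortPoints(np.array([[uv]],float),np.array(m["K"]),np.array(m["dist_coeffs"]))[0,0]
    return P[:3,3],P[:3,:3]@np.array([p[0],p[1],1])
def onz(n,uv,z,o=None):
    c,d=ray(n,uv,o);return c+d*(z-c[2])/d[2]
def tri(a,b):
    A=[];B=[]
    M=np.zeros((3,3));v=np.zeros(3)
    for c,d in(a,b):
        d=d/np.linalg.norm(d);Q=np.eye(3)-np.outer(d,d);M+=Q;v+=Q@c
    return np.linalg.solve(M,v)
def blobs(im,col,amin=15):
    h=cv2.cvtColor(im,cv2.COLOR_BGR2HSV);H,S,V=cv2.split(h)
    k={"red":((H<8)|(H>172))&(S>140)&(V>60),"yellow":(H>20)&(H<35)&(S>120)&(V>60),"blue":(H>100)&(H<125)&(S>120)&(V>40)}[col].astype(np.uint8)
    n,l,s,c=cv2.connectedComponentsWithStats(k)
    return [(c[i],s[i],l==i) for i in range(1,n) if s[i][4]>=amin]
E
python3 - <<'E'
from h import *
for n in("scene","side"):
    im=cv2.imread(f"pics/{n}0.png")
    for col in("red","yellow","blue"):
        for c,s,m in blobs(im,col):
            ys,xs=np.nonzero(m);r=cv2.minAreaRect(np.c_[xs,ys].astype(np.float32))
            print(n,col,c.round(1),s,np.round(cv2.boxPoints(r),1).tolist())
E
```

```text
scene red [151.3 221.4] [142 212  19  20 104] [[141.0, 229.0], [158.5, 211.5], [161.5, 214.5], [144.0, 232.0]]
scene yellow [285.2 214.5] [277 205  18  20 291] [[275.79998779296875, 223.0], [278.1000061035156, 204.39999389648438], [294.29998779296875, 206.39999389648438], [292.0, 225.0]]
scene blue [424.4  28.8] [411  19  27  22 460] [[410.5, 38.20000076293945], [413.6000061035156, 16.5], [437.70001220703125, 20.0], [434.6000061035156, 41.70000076293945]]
scene blue [97.3 94.7] [94 90  7 10 51] [[94.0, 90.0], [100.0, 90.0], [100.0, 99.0], [94.0, 99.0]]
scene blue [ 89.  104.7] [ 85 101   8   9  52] [[85.0, 101.0], [92.0, 101.0], [92.0, 109.0], [85.0, 109.0]]
scene blue [ 79.9 115.8] [ 75 112  10   9  67] [[75.0, 112.0], [84.0, 112.0], [84.0, 120.0], [75.0, 120.0]]
scene blue [360.7 166.9] [358 165   7   5  28] [[358.0, 169.0], [358.0, 165.0], [364.0, 165.0], [364.0, 169.0]]
scene blue [ 30.7 267.6] [  8 258  46  20 540] [[7.800000190734863, 270.1000061035156], [11.0, 255.6999969482422], [53.20000076293945, 265.0], [50.0, 279.3999938964844]]
scene blue [503.9 274. ] [500 271   9   8  
[... 1084 characters left out ...]
  86.2] [269  67  45  39 412] [[261.79998779296875, 80.0], [276.8999938964844, 61.099998474121094], [317.6000061035156, 93.69999694824219], [302.5, 112.5999984741211]]
side blue [290.9  76.2] [288  73   6   7  26] [[287.5, 76.5], [291.5, 72.5], [294.5, 75.5], [290.5, 79.5]]
side blue [300.4  74.1] [299  72   4   5  17] [[299.0, 72.0], [302.0, 72.0], [302.0, 76.0], [299.0, 76.0]]
side blue [190.9 118.1] [187 116   9   5  40] [[187.0, 116.0], [195.0, 116.0], [195.0, 120.0], [187.0, 120.0]]
side blue [256.7 205.1] [254 183   7  46 154] [[252.8000030517578, 183.10000610351562], [256.6000061035156, 182.6999969482422], [260.8999938964844, 227.8000030517578], [257.1000061035156, 228.1999969482422]]
```

Run:
```python
from h import *
np.set_printoptions(precision=4,suppress=True)
sc=cv2.imread("pics/scene0.png");h=cv2.cvtColor(sc,cv2.COLOR_BGR2HSV)
def reg(x0,y0,x1,y1,f):
    s=h[y0:y1,x0:x1].astype(int);m=f(s[...,0],s[...,1],s[...,2]);ys,xs=np.nonzero(m);return np.c_[xs+x0,ys+y0]
p=reg(155,178,182,200,lambda H,S,V:((H<10)|(H>170))&(S>80));print("scpin",len(p),p.mean(0),p.min(0),p.max(0))
b=reg(222,178,270,200,lambda H,S,V:(H>95)&(H<130)&(S>80));print("scbar",len(b),b.min(0),b.max(0))
cs=ray("scene",p.mean(0));print("pin tri",tri(cs,ray("side",(242.4,336.8))), onz("side",(242.4,336.8),.065),onz("scene",p.mean(0),.065))
print("socket side",onz("side",(270,172),.12)," scene",onz("scene",(286.5,209.5),.12))
for uv in((255,184),(259,227)):print("bar end",onz("side",uv,.159))
x=b[b[:,1]<=b[:,1].min()+5]
l=b[b[:,0]<=b[:,0].min()+3];r=b[b[:,0]>=b[:,0].max()-3]
for q in(l,r):
    q=(q[:,0].mean(),q[:,1].min()+2);print("scene bar end",q,onz("scene",q,.159))
# bottle, beaker
print("bottle cap",tri(ray("side",(190.9,118.1)),ray("scene",(360.7,166.9))),"beaker",onz("scene",(395,243),0),onz("side",(248,131),0))
big=cv2.resize(np.hstack([sc[175:275,195:305],cv2.imread("pics/side0.png")[160:260,230:340]]),None,fx=3.5,fy=3.5,interpolation=cv2.INTER_CUBIC);cv2.imwrite("pics/crop1.png",big)
```

```text
scpin 33 [166.8788 187.4848] [165 183] [169 192]
scbar 72 [228 183] [261 196]
pin tri [ 0.4596 -0.3364  0.0679] [ 0.4582 -0.3328  0.065 ] [ 0.4589 -0.3395  0.065 ]
socket side [0.6112 0.0688 0.12  ]  scene [0.6078 0.0734 0.12  ]
bar end [ 0.5553 -0.0022  0.159 ]
bar end [ 0.5367 -0.1335  0.159 ]
scene bar end (np.float64(229.57142857142858), np.int64(185)) [ 0.5464 -0.1034  0.159 ]
scene bar end (np.float64(259.8181818181818), np.int64(189)) [ 0.5617 -0.0089  0.159 ]
bottle cap [0.4265 0.3136 0.1475] beaker [0.6216 0.4138 0.    ] [0.6142 0.3999 0.    ]
```

View pics/crop1.png

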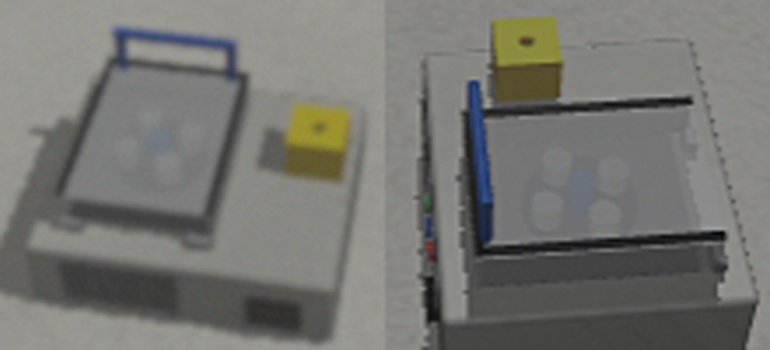

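The crop shows the socket hole at scene (285.9,211.3) and side (270.3,171.7). The pump is turned about -9°, so I'll move over the pin and look with the wrist camera.

Emit:
{"name": "send_rows", "arguments": {
  "targets": "373 -121 40 -68.4 0;373 -121 40 -68.4 0;373 -121 40 -68.4 0;373 -121 40 -68.4 0;373 -121 40 -68.4 0;373 -121 40 -68.4 0;373 -121 40 -68.4 0;373 -121 40 -68.4 0;373 -121 40 -68.4 0;373 -121 40 -68.4 0;373 -121 40 -68.4 0",
  "newtons": 30
}}

```text
time: 1.52
ee_pos: [0.458, -0.3366, 0.1915]
tcp_rot: [180.0, 0.0, 81.1]
wrist_force: [-0.0, 0.1, -0.0]
opening: 0.0856
grasp_force: 0.0
```

Run:
```python
from h import *
np.set_printoptions(precision=4,suppress=True)
o=bot.get_obs();im=camera("wrist");cv2.imwrite("pics/w1.png",im);print(o["ee_pos"],o["tcp_rot"],o["q"],o["time"])
for c,s,m in blobs(im,"red"):print(c,s,[onz("wrist",c,z,o) for z in(.083,.065)])
```

```text
[ 0.458  -0.3366  0.1915] [179.9822   0.0112  81.0719] [-36.3124   6.8332   7.6748  90.8207  -0.0018  62.6157] 1.525
[360.8999 187.5484] [ 320  170   85   35 1579] [array([ 0.5549, -0.3504,  0.083 ]), array([ 0.561 , -0.3564,  0.065 ])]
[255.1246 189.6033] [247 177  17  24 305] [array([ 0.4592, -0.3373,  0.083 ]), array([ 0.4585, -0.3424,  0.065 ])]
```

View pics/w1.png

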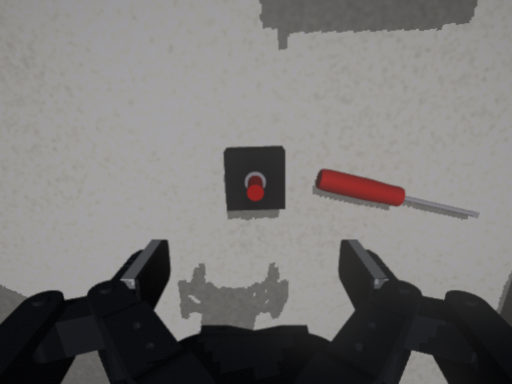

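Wrist view: the pin's head top is at about (255.5,192), with the collar at (255,181). The screwdriver is to the right, starting at about x=317, so I'll partly close the fingers before going down.

Run:
```python
from h import *
np.set_printoptions(precision=4,suppress=True)
o=bot.get_obs();im=cv2.imread("pics/w1.png")
c,s,m=blobs(im,"red")[1];ys,xs=np.nonzero(m)
for y in range(s[1],s[1]+s[3]):print(y,xs[ys==y].min(),xs[ys==y].max(),end="; ")
print(onz("wrist",(255.5,192),.083,o))
g=cv2.cvtColor(im,cv2.COLOR_BGR2HSV)[140:205,215:295];k=((g[...,2]<60)).astype(np.uint8)
y,x=np.nonzero(k);r=cv2.minAreaRect(np.c_[x+215,y+140].astype(np.float32));print(r,onz("wrist",r[0],.04,o))
```

```text
177 253 258; 178 252 259; 179 252 259; 180 252 260; 181 251 260; 182 251 260; 183 251 260; 184 251 260; 185 250 261; 186 249 261; 187 249 261; 188 248 262; 189 247 263; 190 247 263; 191 247 263; 192 247 263; 193 247 263; 194 247 263; 195 247 263; 196 247 262; 197 248 262; 198 249 261; 199 250 260; 200 252 258; [ 0.4593 -0.3395  0.083 ]
((254.0, 175.5), (57.0, 60.0), 90.0) [ 0.4588 -0.3338  0.04  ]
```

Emit:
{"name": "send_rows", "arguments": {
  "targets": "-2 1.5 40 0 100;-2 1.5 80 0 100;-2 1.5 110 0 100;-2 1.5 130 0 100;-2 1.5 140 0 100;-2 1.5 140 0 100;-2 1.5 140 0 255;-2 1.5 140 0 255;-2 1.5 140 0 255;-2 1.5 140 0 255;-2 1.5 140 0 255;-2 1.5 140 0 255",
  "newtons": 30
}}

```text
time: 3.08
ee_pos: [0.4599, -0.3385, 0.0523]
tcp_rot: [179.9, 0.0, 81.2]
wrist_force: [-1.9, 0.4, 5.7]
opening: 0.0154
grasp_force: 29.3
```

Emit:
{"name": "send_rows", "arguments": {
  "targets": "0 0 -30 0 255;0 0 -90 0 255;0 0 -150 0 255;0 0 -183 0 255;60 12 -183 0 255;120 24 -183 0 255;180 36 -183 0 255;240 48 -183 0 255;300 60 -183 0 255;360 72 -183 0 255;400 80 -183 0 255;425 86 -183 0 255;425 86 -183 0 255;425 86 -183 0 255;425 86 -183 0 255"
}}

```text
time: 4.95
ee_pos: [0.6099, 0.0674, 0.2346]
tcp_rot: [180.0, 0.0, 81.1]
wrist_force: [0.3, -0.6, -0.7]
opening: 0.0151
grasp_force: 29.5
```

Run:
```python
from h import *
np.set_printoptions(precision=4,suppress=True)
o=bot.get_obs();im=camera("wrist");cv2.imwrite("pics/w2.png",im);print(o["ee_pos"],o["tcp_rot"],o["q"],o["time"],o["opening"],o["wrist_force"])
for col in("yellow","red","blue"):
  for c,s,m in blobs(im,col):
    ys,xs=np.nonzero(m);r=cv2.minAreaRect(np.c_[xs,ys].astype(np.float32));print(col,c,s,r,onz("wrist",r[0],.12,o))
```

```text
[0.6099 0.0674 0.2346] [179.9787   0.0028  81.0789] [  6.3063  14.1097  20.8214  96.6918  -0.0083 105.2274] 4.95 0.01510830599155518 [ 0.2843 -0.6393 -0.7284]
yellow [256.4094 180.2545] [ 229  151   55   59 3124] ((256.0, 180.0), (58.0, 54.0), 90.0) [0.6131 0.074  0.12  ]
red [253.758  261.1514] [ 237  228   35   64 1698] ((254.0, 259.5), (63.0, 34.0), 90.0) [ 0.5985 -0.0073  0.12  ]
```

View pics/w2.png

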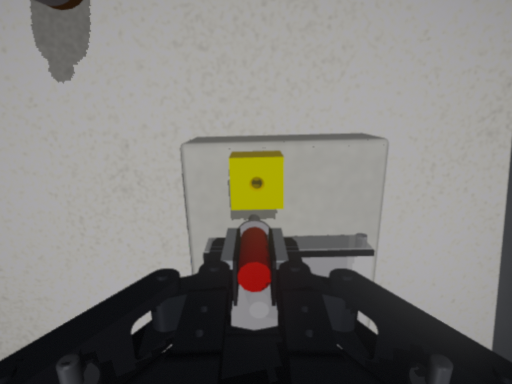

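The hole is at about (257,183). The pin is held upright, with its shank foot near (254,217). I'll enlarge this region.

Run:
```python
from h import *
np.set_printoptions(precision=4,suppress=True)
o=bot.get_obs();im=cv2.imread("pics/w2.png")
cv2.imwrite("pics/c2.png",cv2.resize(im[145:300,205:305],None,fx=3.8,fy=3.8,interpolation=cv2.INTER_CUBIC))
g=cv2.cvtColor(im,cv2.COLOR_BGR2GRAY)
p=g[173:194,246:269].astype(float);w=np.clip(150-p,0,None);print(p.min(),p.max())
w=np.clip(np.median(p)-15-p,0,None);yy,xx=np.mgrid[173:194,246:269];c=((w*xx).sum()/w.sum(),(w*yy).sum()/w.sum());print(c,onz("wrist",c,.12,o))
m,P=pose("wrist",o);Pi=np.linalg.inv(P)
def proj(X):return cv2.projectPoints(np.array([X],float),cv2.Rodrigues(Pi[:3,:3])[0],Pi[:3,3],np.array(m["K"]),np.array(m["dist_coeffs"]))[0].ravel()
e=o["ee_pos"]
for dz in(-.042,-.012,-.009,.031):print(dz,proj(e+[0,0,dz]))
```

```text
68.0 151.0
(np.float64(256.61177194421657), np.float64(182.50369155045118)) [0.6133 0.0716 0.12  ]
-0.042 [253.5386 215.2119]
-0.012 [253.4768 233.4566]
-0.009 [253.4694 235.6287]
0.031 [253.3395 273.9371]
```

View pics/c2.png

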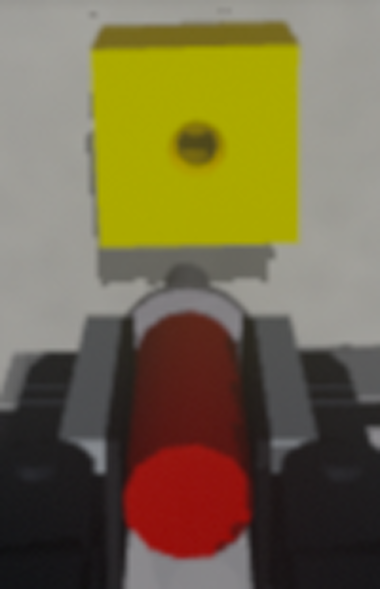

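Emit:
{"name": "send_rows", "arguments": {
  "targets": "7 2.5 10 0 255;7 2.5 30 0 255;7 2.5 45 0 255;7 2.5 52 0 255;7 2.5 52 0 255;7 2.5 52 0 255;7 2.5 52 0 255"
}}

```text
time: 5.88
ee_pos: [0.6138, 0.0751, 0.183]
tcp_rot: [179.9, -0.0, 81.2]
wrist_force: [-0.1, -0.6, -0.1]
opening: 0.0146
grasp_force: 29.5
```

Run:
```python
from h import *
np.set_printoptions(precision=4,suppress=True)
o=bot.get_obs();im=camera("wrist");cv2.imwrite("pics/w3.png",im);print(o["ee_pos"],o["time"],o["opening"])
cv2.imwrite("pics/c3.png",cv2.resize(im[160:310,190:330],None,fx=3.9,fy=3.9,interpolation=cv2.INTER_CUBIC))
m,P=pose("wrist",o);Pi=np.linalg.inv(P);T=R.from_euler("xyz",o["tcp_rot"],degrees=True).as_matrix()
def proj(t):return cv2.projectPoints(np.array([o["ee_pos"]+T@(np.array(t)/1e3)]),cv2.Rodrigues(Pi[:3,:3])[0],Pi[:3,3],np.array(m["K"]),np.array(m["dist_coeffs"]))[0].ravel()
z=(o["ee_pos"][2]-.12)*1e3
for n,t in dict(tip=(0,0,42),tiprim=(3,0,42),collar_rim=(11,0,12),collar_c=(0,0,12),head_c=(0,0,-31),head_back=(-8,0,-31),hole=(0,0,z),hole10x=(10,0,z),hole10y=(0,10,z)).items():p=proj(t);print(n,p,"crop",(p-[190,160])*3.9)
```

```text
[0.6138 0.0751 0.183 ] 5.875 0.0145976149298849
tip [253.5622 215.2114] crop [247.8925 215.3246]
tiprim [253.558  211.1242] crop [247.8764 199.3843]
collar_rim [253.4652 216.0066] crop [247.5141 218.4258]
collar_c [253.4846 233.456 ] crop [247.5901 286.4785]
head_c [253.3126 273.9366] crop [246.9192 444.3526]
head_back [253.3338 289.4178] crop [247.0017 504.7296]
hole [253.6042 205.32  ] crop [248.0565 176.7481]
hole10x [253.5922 192.7165] crop [248.0094 127.5944]
hole10y [266.7468 205.3136] crop [299.3126 176.7232]
```

View pics/c3.png

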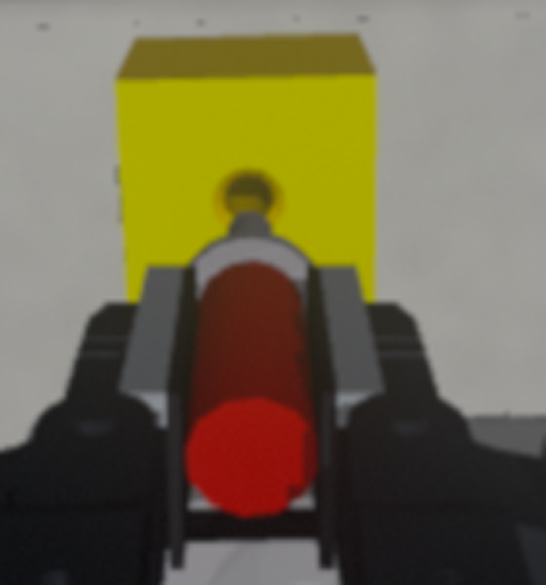

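Wrist crop: the hole centre is at about (249,197) and the foot rim at (250,211). The sideways alignment is good, and the pin needs to go about 1.5 mm in tool -x.

Emit:
{"name": "send_rows", "arguments": {
  "targets": "-1.5 0 0 0 255;-1.5 0 10 0 255;-1.5 0 18 0 255;-1.5 0 22 0 255;-1.5 0 26 0 255;-1.5 0 30 0 255;-1.5 0 30 0 255;-1.5 0 30 0 255"
}}

```text
time: 6.92
ee_pos: [0.6132, 0.0735, 0.1523]
tcp_rot: [-180.0, 0.0, 81.2]
wrist_force: [-0.4, -1.2, -1.7]
opening: 0.015
grasp_force: 29.4
```

Emit:
{"name": "send_rows", "arguments": {
  "targets": "0 0 6 0 255;0 0 12 0 255;0 0 17 0 255;0 0 19 0 255;0 0 21 0 255;0 0 22 0 255;0 0 22 0 255;0 0 22 0 255"
}}

```text
time: 7.92
ee_pos: [0.6133, 0.0735, 0.1322]
tcp_rot: [179.9, -0.0, 81.2]
wrist_force: [-5.7, -3.2, 12.2]
opening: 0.0155
grasp_force: 30.8
```

Emit:
{"name": "send_rows", "arguments": {
  "targets": "0 0 20 0 100;0 0 20 0 100;0 0 20 0 100;0 0 20 0 100;0 0 -20 0 80;0 0 -70 0 0;0 0 -90 0 0;-60 -20 -90 0 0;-100 -35 -90 0 0;-130 -47 -90 0 0;-135 -47 -90 0 0;-135 -47 -90 0 0;-135 -47 -90 0 0"
}}

```text
time: 9.55
ee_pos: [0.5466, -0.0517, 0.2201]
tcp_rot: [-180.0, -0.0, 81.2]
wrist_force: [-0.8, 0.2, 0.0]
opening: 0.0854
grasp_force: 0.0
```

Run:
```python
from h import *
np.set_printoptions(precision=4,suppress=True)
o=bot.get_obs();im=camera("wrist");cv2.imwrite("pics/w4.png",im);print(o["ee_pos"],o["time"],o["opening"])
m,P=pose("wrist",o);Pi=np.linalg.inv(P);T=R.from_euler("xyz",o["tcp_rot"],degrees=True).as_matrix()
for col in("yellow","red","blue"):
  for c,s,mm in blobs(im,col):
    ys,xs=np.nonzero(mm);r=cv2.minAreaRect(np.c_[xs,ys].astype(np.float32));print(col,c,s,r,T.T@(onz("wrist",r[0],.159,o)-o["ee_pos"])*1e3)
```

```text
[ 0.5466 -0.0517  0.2201] 9.55 0.0854326888507878
yellow [310.5422  37.5026] [ 279    0   72   69 3528] ((314.5, 34.0), (68.0, 71.0), 90.0) [116.6668  39.1579  61.1016]
red [329.4156   8.2292] [318   0  24  20 397] ((329.5, 9.5), (19.0, 23.0), 90.0) [130.5203  47.7867  61.1048]
blue [256.9189 206.5733] [ 250  136   15  144 1739] ((256.8365478515625, 207.52008056640625), (143.0821990966797, 12.618816375732422), 89.01223754882812) [-1.1026  2.4427 61.0676]
```

View pics/w4.png

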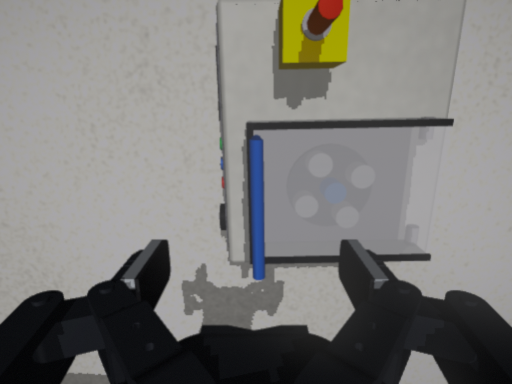

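The pin stands home in the yellow socket at (325,20). The blue bar runs up the image, centred at (257,207), and is 2.4 mm off in tool y. Next I'll grip it.

Emit:
{"name": "send_rows", "arguments": {
  "targets": "-1 2.5 30 0 60;-1 2.5 55 0 60;-1 2.5 72 0 60;-1 2.5 79 0 60;-1 2.5 79 0 60;-1 2.5 79 0 200;-1 2.5 79 0 255;-1 2.5 79 0 255;-1 2.5 79 0 255;-1 2.5 79 0 255;-1 2.5 79 0 255",
  "newtons": 25
}}

```text
time: 10.98
ee_pos: [0.5486, -0.054, 0.1417]
tcp_rot: [180.0, 0.0, 81.2]
wrist_force: [-2.3, -0.2, 4.6]
opening: 0.009
grasp_force: 24.5
```

Emit:
{"name": "send_rows", "arguments": {
  "targets": "0 3.5 -7 0 255;0 7.3 -13.8 0 255;0 11.5 -20.5 0 255;0 15.7 -27 0 255;0 20.4 -33.2 0 255;0 25.2 -39.3 0 255;0 30.5 -45.1 0 255;0 35.8 -50.8 0 255;0 35.8 -50.8 0 255;0 35.8 -50.8 0 255",
  "newtons": 35
}}

```text
time: 12.22
ee_pos: [0.5834, -0.0587, 0.1932]
tcp_rot: [-179.9, -0.1, 81.2]
wrist_force: [-8.2, 4.7, 5.9]
opening: 0.0089
grasp_force: 34.7
```

Emit:
{"name": "send_rows", "arguments": {
  "targets": "0 5.7 -5.4 0 255;0 11.5 -10.5 0 255;0 17.6 -15.4 0 255;0 23.9 -20 0 255;0 30.4 -24.3 0 255;0 37.1 -28.3 0 255;0 44 -32.1 0 255;0 51 -35.5 0 255;0 58.2 -38.7 0 255;0 65.4 -41.5 0 255;0 65.4 -41.5 0 255;0 65.4 -41.5 0 255;0 65.4 -41.5 0 255"
}}

```text
time: 13.85
ee_pos: [0.6489, -0.0679, 0.2354]
tcp_rot: [179.9, -0.2, 81.2]
wrist_force: [-2.6, 8.8, 7.7]
opening: 0.0087
grasp_force: 35.7
```

Run:
```python
from h import *
o=bot.get_obs();print(o["ee_pos"],o["time"],o["opening"],o["grasp_force"],o["wrist_force"])
d=o["ee_pos"]-np.array([.5486,-.054,.1417]);dx=np.hypot(d[0],d[1]);print("angle",154.87-np.degrees(np.arctan2(.076+d[2],-.162+dx)),"radius",np.hypot(.076+d[2],-.162+dx))
a=camera("side");b=camera("wrist")
cv2.imwrite("pics/f.png",np.hstack([cv2.resize(a[120:300,180:400],(440,360)),cv2.resize(b,(360,270)) if 0 else cv2.copyMakeBorder(cv2.resize(b,(360,270)),0,90,0,0,0)]))
```

```text
[ 0.64893016 -0.06785062  0.23537264] 13.85 0.008680320840660172 35.698832273483276 [-2.55324638  8.78480323  7.65648486]
angle 45.17996579643494 radius 0.1802096504758324
```

View pics/f.png

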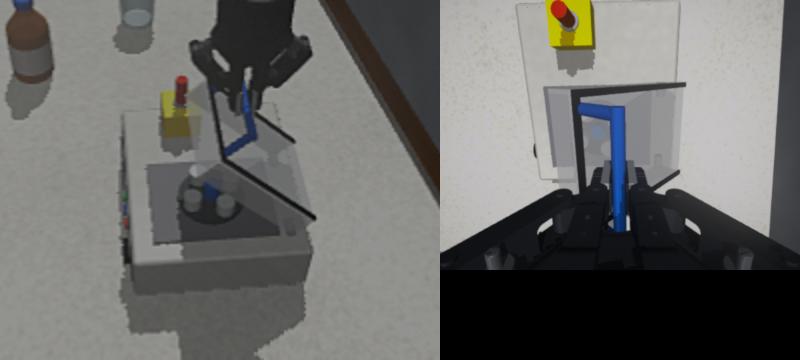

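The guard is open at about 45° with the bar between the fingers. The pin is still home in the yellow socket, and the bottle and beaker stand where they were. Handing in.

```bash
python3 -c "
from workcell import ticket;print(ticket.job_done())"
```

```text
the job is handed in; nothing more can be done
None
```

I pushed the pin home in the yellow socket and let go of it, then raised the guard to about 45° by its bar; the gripper was still holding it when I handed the job in, at 14 s of the 59 s allowed (no verdict was returned).

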